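# Restock the shelf tray in reverse order

### The job

Move the four containers from the plywood carrier into the cream shelf tray, one in each compartment, in reverse order: the one that stands at the left end of the carrier goes to the right end of the tray, the next goes second from the right, and so on (left and right as seen from the robot). Keep them upright at all times and leave all four standing flat on the compartment floors, released.

Things in the scene. Friction and masses are not known exactly. Their poses are not given: they have to be found in the camera images.
- carrier: Source rack, fixed, the near or the far one of the two: plywood board 84 (x) x 334 (y) x 8 mm with 30 mm high end battens. Four black rubber holders lie in a row along its y at +117, +39, -39, -117 mm, their order changing. Origin: centre of underside. +y points to the robot's left (within 0.12 rad), +x away from the robot.
- shelf_tray: Destination rack, fixed: cream metal tray with red edges, 82 (x) x 318 mm (y). Four empty compartments in a row at x 0, y +117, +39, -39, -117 mm, 74 mm square inside; floor 6 mm, divider tops 16 mm above the underside. Origin: centre of underside. +y points to the robot's left (within 0.12 rad), +x away from it. About 175 mm from the carrier.
- spray_can: Aerosol can, bare aluminium, round: 50 mm diameter, straight up to 94 mm, then a shoulder and a 34 mm grey cap; 118 mm high in all, about 220 g. Stands in its round holder. Underside 11 mm above the table at the start; good to grip 72 mm above it. Origin: centre of its underside, z up.
- square_can: Solvent can, plain steel with paper label, 46 x 46 mm square, 100 mm high plus a small black cap (24 mm wide, 12 mm high) off-centre on top, about 280 g. Stands square to the carrier (within 0.03 rad) in its square holder. Underside 11 mm above the table at the start; good to grip 72 mm above it. Origin: centre of its underside, z up.
- round_tin: Plain steel tin with flat lid and paper label, round, 54 mm diameter (55 at the lid), 96 mm high, about 300 g. Stands in its round holder. Underside 11 mm above the table at the start; good to grip 72 mm above it. Origin: centre of its underside, z up.
- flat_flask: White plastic flask of oblong section, 36 (x) x 56 mm (y), body 92 mm high, then neck and 28 mm round cap to 112 mm in all, about 200 g. Stands square to the carrier (within 0.03 rad), long side along the row, in its oblong holder; grip it across x. Underside 11 mm above the table at the start; good to grip 72 mm above it. Origin: centre of its underside, z up.
- holder_spray: Round black rubber holder of the spray can, 56 mm inside. Fixed on the carrier (underside at z 8 mm), it stays and so records its container's first place. Floor 3 mm, rim 4 mm thick and 9 mm high. Origin: centre of underside; axes parallel to the carrier's.
- holder_square: Square black rubber holder of the square can, 52 x 52 mm inside. Fixed on the carrier (underside at z 8 mm), it stays and so records its container's first place. Floor 3 mm, rim 4 mm thick and 9 mm high. Origin: centre of underside; axes parallel to the carrier's.
- holder_tin: Round black rubber holder of the round tin, 62 mm inside (larger than the other round one). Fixed on the carrier (underside at z 8 mm), it stays and so records its container's first place. Floor 3 mm, rim 4 mm thick and 9 mm high. Origin: centre of underside; axes parallel to the carrier's.
- holder_flask: Oblong black rubber holder of the flat flask, 42 (x) x 62 mm (y) inside. Fixed on the carrier (underside at z 8 mm), it stays and so records its container's first place. Floor 3 mm, rim 4 mm thick and 9 mm high. Origin: centre of underside; axes parallel to the carrier's.
Things that resemble listed ones, but are neither listed nor needed, are in the scene too. What is shaped like the spray_can but blue or yellow is not meant.

How it is judged:
By the outcome, as a careful person would: the job done as asked, in the order asked, and still so for the second after the job is handed in, with the robot touching nothing.
It also fails if it takes over 120 s, if anything falls off the work surface, if the arm or the gripper's body presses on something with over 40 N, if the wrist force passes 120 N, or if a joint passes its speed limit or range.

### The arm

A 7-joint arm with a two-finger parallel gripper is mounted at the origin on the work surface. World frame = base frame: x ahead of the robot, y to its left, z up, the work surface at z = 0. Lengths are in m, angles in rad, forces in N, time in s.
With the tool pointing down it reaches from about 0.4 to 0.85 m from the base axis. Payload 4.5 kg.
Tool frame: the origin (TCP) lies at the very end of the fingers, on their centre line; the grasp point (between the pads) lies 19 mm behind it (r.grip_point_offset is the distance from the TCP to the grasp point, in m); z points along the fingers, y is the line along which they close (so a half turn about z gives the same grasp; the last joint's range is limited). The gripper opens to 88 mm and grips with 3 to 60 N. Pads are 18 mm wide; open, the fingers measure 123 mm over their backs; the gripper's body (75 mm by 187 mm) begins 45 mm behind the grasp point.
Start: joints at [-1.244, 0.689, -0.195, 1.565, 0.157, 0.902, -0.215], TCP at [0.18, 0.598, 0.239] pointing down, gripper open.
Joint ranges: [-3.01, 3.01], [-0.46, 2.08], [-1.47, 1.51], [0.13, 2.56], [-1, 4.14], [0.04, 2.09], [-2.66, 2.66]. Speed limits (rad/s): [2.57, 2.57, 3.14, 3.14, 3.14, 3.14, 3.14].

### API

Orientations are given as a unit quaternion [x, y, z, w].
In Python, from plant import r gives the robot as it stands.
- The arm moves only by the tool carry_out, never from a script. Its argument "rows" is a list of rows, each a list of 3 entries, a list of its own where there are three numbers: the shift along the tool's x, y, z in cm, then the turn, a rotation vector about the tool's x, y, z in degrees, then the closure, from 0 (fully open) to 1 (shut). A call has 1 to 12 rows; each row is the pose to reach, as a shift and turn from the pose commanded when the call began, along the tool's axes at that moment; what a row does not reach only later rows make up. A row lasts 1/10 s, in which the tool goes at most 50 mm and 8.59 degrees, less where a joint would pass 70% of its speed; a pose out of reach is approached as far as the arm can. A call with a gripper value outside its range is refused whole. The fingers move at their own pace and stop on an object; "newtons" is the grip in N (left out, the last holds). Time passes only in rows, so rows that repeat a pose let the fingers close. It gives the time, the measured TCP pose, the force, the opening and the grip force at its end, in the units of the state.
- r.get_state(): the state, without advancing time (a new reading comes with each control period).
- r.snapshot(name): name is "scene" or "side" or "wrist"; returns a dict with "image" (420x560x3 uint8, red, green, blue), "fx", "fy", "cx", "cy" (pixels), "pose" (4x4, takes a point from camera to world coordinates). Camera axes: x right, y up, looking along -z (the intrinsics and any distortion apply to the point x, -y, -z); pixel columns grow to the right and rows downward; lengths in m; the calibration is good to about 2 mm. A picture is of the moment at which its call begins. There is no depth.
- r.finish_job(): hands the job in; it is judged then, once.
The state is a dict: "clock": time; "q": joint angles; "qd": joint speeds; "joint_torque": joint torques, N m; "tool_pos": TCP position; "eef_rot": TCP orientation; "contact_force": force on the tool from outside, world axes, zero at the start; "moment": the same for the moment, N m; "opening": opening from 0.0 (shut) to 1.0 (fully open); "finger_force": force on a finger pad.
Only numpy, scipy, OpenCV 4.12 (cv2) and the standard library are available. Lean on these libraries where they do the work, as an engineer would, in place of code of your own. Each camera call takes 0.05 s, during which the arm holds its last target. There are 200 camera calls.

## Working session

There is one attempt and no reset: what is moved stays moved. The work goes in short steps, Python scripts to look and compute and a tool call to move; the robot and the scene stay as the last step left them, time stands still between calls to the robot, and variables do not carry over. Pictures are saved under pics/ and viewed, at most 14 in all, crops included, and the job is handed in when it is done.

Besides the shell and the picture viewer there is one more tool, called in YAML: its name, and indented under it one key for each argument. carry_out: Moves the arm, as the interface text tells. Its arguments: {"type":"object","properties":{"rows":{"type":"array"},"newtons":{"type":"number"}},"required":["rows"]}

```bash
ls; mkdir -p pics; cat > h.py <<'E'
import numpy as np, cv2
from plant import r
from scipy.spatial.transform import Rotation as R
def snap(n,f):
    s=r.snapshot(n); cv2.imwrite(f'pics/{f}.png',s['image'][:,:,::-1]); np.savez(f'pics/{f}.npz',**{k:v for k,v in s.items()}); return s
def load(f): return np.load(f'pics/{f}.npz',allow_pickle=True)
def ray(s,u,v,z):
    P=s['pose']; d=P[:3,:3]@np.array([(u-s['cx'])/s['fx'],-(v-s['cy'])/s['fy'],-1.]); o=P[:3,3]
    return o+d*(z-o[2])/d[2]
def proj(s,p):
    P=s['pose']; c=P[:3,:3].T@(np.asarray(p)-P[:3,3]); return np.array([s['cx']+s['fx']*c[0]/-c[2], s['cy']+s['fy']*c[1]/c[2]])
E
python3 - <<'E'
from h import *
np.set_printoptions(precision=4,suppress=True)
for n in ("scene","side","wrist"):
    s=snap(n,n+"0"); print(n,[k for k in s],s['fx'],s['cx'],s['cy'],s['pose'])
s=r.get_state();print(s['clock'],s['tool_pos'],s['eef_rot'],R.from_quat(s['eef_rot']).as_matrix(),s['opening'])
E
```

```text
pics
scene ['image', 'fx', 'fy', 'cx', 'cy', 'pose'] 487.40818739942097 273.3364451772456 212.04459969652171 [[-0.2372 -0.6591  0.7137  1.2158]
 [ 0.9713 -0.1471  0.1871  0.0816]
 [-0.0183  0.7376  0.675   0.6132]
 [ 0.      0.      0.      1.    ]]
side ['image', 'fx', 'fy', 'cx', 'cy', 'pose'] 419.3878366191974 288.0044982792885 209.31416551668616 [[-0.9378  0.1988 -0.2847  0.3983]
 [-0.3472 -0.5305  0.7733  0.4349]
 [ 0.0027  0.824   0.5665  0.4227]
 [ 0.      0.      0.      1.    ]]
wrist ['image', 'fx', 'fy', 'cx', 'cy', 'pose'] 318.01735475361374 277.90225672774733 210.4321382517427 [[ 0.288  -0.9086 -0.3025  0.1014]
 [ 0.9576  0.2732  0.0913  0.6224]
 [-0.0003 -0.3159  0.9488  0.3849]
 [ 0.      0.      0.      1.    ]]
0.15 [0.1803 0.598  0.2381] [ 0.1459  0.9893 -0.0007 -0.    ] [[-0.9574  0.2886 -0.0003]
 [ 0.2886  0.9574 -0.0013]
 [-0.0001 -0.0013 -1.    ]] 0.9993771266317849
```

View pics/scene0.png

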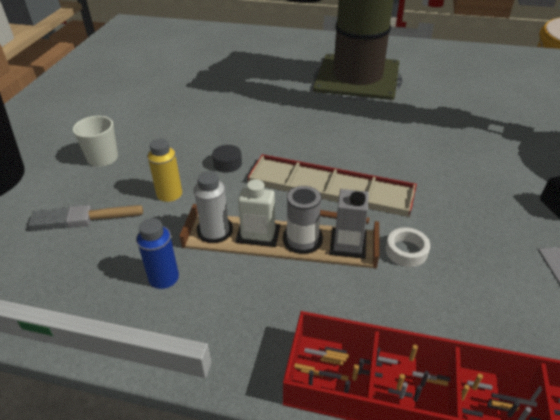

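View pics/side0.png

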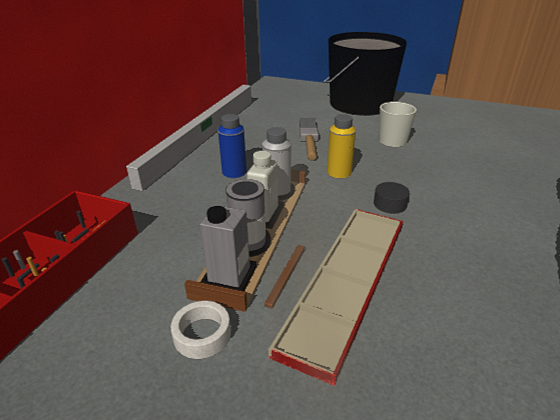

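The scene view looks back towards the robot, so image right is the robot's left. The carrier is the far rack and the tray is the near one at about (330,180). The containers from image right, which is robot left, are:
- square can (350,220)
- round tin (303,218)
- flask (257,210)
- aluminium can (211,205)

The blue can (158,255) and yellow can (165,170) stand off the carrier and are decoys. I'll take an enlarged crop to confirm this and to measure from.

```bash
python3 - <<'E'
from h import *
i=cv2.imread('pics/scene0.png')[145:270,170:425]
cv2.imwrite('pics/c1.png',cv2.resize(i,None,fx=3.1,fy=3.1,interpolation=cv2.INTER_CUBIC))
i=cv2.imread('pics/side0.png')[120:390,165:415]
cv2.imwrite('pics/c2.png',cv2.resize(i,None,fx=2.2,fy=2.2,interpolation=cv2.INTER_CUBIC))
E
```

```text
(no output)
```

View pics/c1.png

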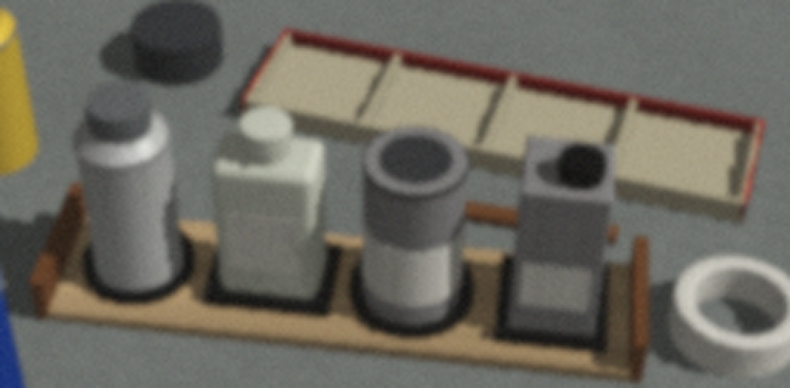

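View pics/c2.png

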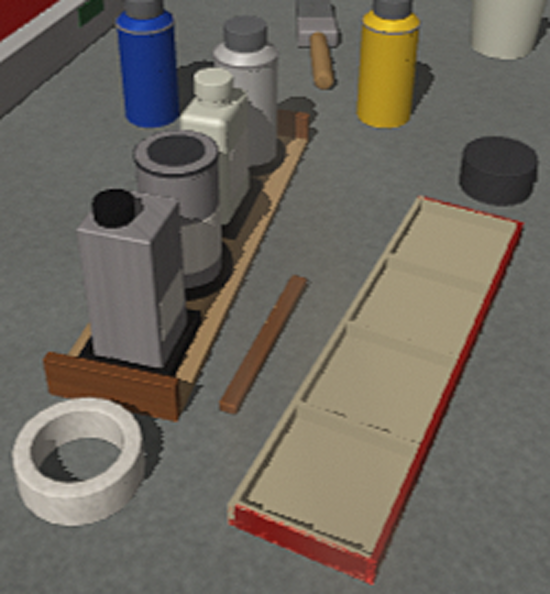

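Crop 1 confirms the aluminium can (120,190) stands in the carrier's round holder at the right end, with the blue and yellow ones outside. The order from robot left is square, tin, flask, spray. Next I'll locate both racks.

```bash
python3 - <<'E'
from h import *
from scipy.optimize import least_squares
np.set_printoptions(precision=4,suppress=True)
A=load('scene0');B=load('side0')
sc=lambda x,y:(170+x/3.1-.3,145+y/3.1-.3)
sd=lambda x,y:(165+x/2.2-.3,120+y/2.2-.3)
def fit(obs,x0):
    def W(p,l):
        c,s=np.cos(p[2]),np.sin(p[2]); return np.array([p[0]+c*l[0]-s*l[1],p[1]+s*l[0]+c*l[1],l[2]])
    def f(p): return np.concatenate([proj(s,W(p,l))-np.array(q) for s,l,q in obs])
    o=least_squares(f,x0,loss='soft_l1'); print(o.x); print(f(o.x).reshape(-1,2).round(1).tolist()); return o.x
# carrier
fit([(A,(.042,-.167,0),sc(40,318)),(A,(.042,.167,0),sc(642,378)),
 (A,(0,.039,.107),sc(416,163)),(A,(-.023,.094,.111),sc(525,140)),(A,(.023,.094,.111),sc(523,194)),(A,(.023,.140,.111),sc(608,200)),
 (B,(0,.039,.107),sd(177,160)),(B,(-.042,.167,0),sd(180,418)),(B,(.042,.167,0),sd(52,390)),(B,(-.023,.140,.011),sd(160,365))],[.6,0,0])
# tray outer at table and rim
for h in (.016,.02,.026):
  print(h);fit([(A,(-.041,-.159,h),sc(288,30)),(A,(-.041,.159,h),sc(763,120)),(A,(.041,-.159,0),sc(243,103)),(A,(.041,.159,0),sc(742,215)),
 (B,(.041,.159,h),sd(232,516)),(B,(-.041,.159,0),sd(372,582)),(B,(.041,-.159,h),sd(422,198)),(B,(-.041,-.159,h),sd(522,222)),(B,(-.041,.159,h),sd(376,558))],[.45,0,0])
E
```

```text
[ 0.6355 -0.0606  0.0842]
[[-1.9, 0.4], [-0.7, 1.4], [-0.9, -1.8], [-0.4, -2.5], [-1.4, -1.1], [1.4, -0.3], [-0.4, -3.2], [-1.1, 3.5], [-1.4, 3.3], [1.3, 4.3]]
0.016
[ 0.4684  0.0016 -0.0946]
[[-1.8, -1.3], [-0.2, -0.9], [-1.1, 4.7], [-0.6, 2.1], [-1.7, -3.8], [0.9, 2.8], [-1.0, -0.3], [1.4, 1.2], [0.1, 5.0]]
0.02
[ 0.4682  0.0023 -0.0966]
[[-1.4, -2.9], [0.5, -2.5], [-0.7, 4.5], [-0.3, 2.1], [-2.0, -5.6], [0.7, 3.4], [-0.5, -2.0], [2.1, -0.4], [0.1, 3.4]]
0.026
[ 0.4682  0.0031 -0.0965]
[[-1.1, -5.2], [1.5, -4.9], [-0.4, 4.6], [0.1, 2.2], [-2.4, -8.5], [0.5, 4.0], [-0.3, -4.6], [2.6, -3.2], [0.2, 0.6]]
```

The residuals are several pixels, so I'll refine from near with the wrist camera and move above the racks first.

```bash
cat >> h.py <<'E'
def go(p,yaw):
    """shift (cm) and turn (deg) in tool axes to TCP p, tool y at world angle yaw, tool z down"""
    s=r.get_state(); M=R.from_quat(s['eef_rot'])
    c,k=np.cos(yaw),np.sin(yaw); T=R.from_matrix(np.array([[-k,c,0],[c,k,0],[0,0,-1]]).T.T)
    print(s['clock'].__round__(2),'shift',(M.inv().apply(np.array(p)-s['tool_pos'])*100).round(2),'turn',(M.inv()*T).as_rotvec(degrees=True).round(2),'F',np.round(s['contact_force'],1),'op',round(s['opening'],3))
E
python3 - <<'E'
from h import *
c=0.;print(load('scene0')['fy'],load('side0')['fy'])
go((.53,.02,.33),0.0)
s=r.get_state();M=R.from_quat(s['eef_rot']);W=load('wrist0')['pose'];print(M.inv().apply(W[:3,3]-s['tool_pos']))
E
```

```text
487.40818739942097 419.3878366191974
0.15 shift [-50.16 -45.26  -9.12] turn [-6.000e-02  6.000e-02  7.322e+01] F [ 0.7  0.4 -0.8] op 0.999
[ 0.08258775  0.00042244 -0.1468249 ]
```

carry_out:
  rows:
    - [[-50.2,-45.3,-9.1],[0,0,73.2],0]
    - [[-50.2,-45.3,-9.1],[0,0,73.2],0]
    - [[-50.2,-45.3,-9.1],[0,0,73.2],0]
    - [[-50.2,-45.3,-9.1],[0,0,73.2],0]
    - [[-50.2,-45.3,-9.1],[0,0,73.2],0]
    - [[-50.2,-45.3,-9.1],[0,0,73.2],0]
    - [[-50.2,-45.3,-9.1],[0,0,73.2],0]
    - [[-50.2,-45.3,-9.1],[0,0,73.2],0]
    - [[-50.2,-45.3,-9.1],[0,0,73.2],0]
    - [[-50.2,-45.3,-9.1],[0,0,73.2],0]
    - [[-50.2,-45.3,-9.1],[0,0,73.2],0]
    - [[-50.2,-45.3,-9.1],[0,0,73.2],0]

```text
clock: 1.35
tool_pos: [0.4886, 0.0878, 0.319]
eef_rot: [0.707, 0.707, 0.0, -0.0]
contact_force: [0.8, 0.2, -0.1]
opening: 0.999
finger_force: 0.0
```

```bash
python3 - <<'E'
from h import *
go((.53,.02,.33),0.0)
E
```

```text
1.35 shift [-6.79  4.13 -1.1 ] turn [-0.01 -0.02  0.04] F [ 0.8  0.2 -0.1] op 0.999
```

carry_out:
  rows:
    - [[-6.8,5,-2],[0,0,0],0]
    - [[-6.8,5,-2],[0,0,0],0]
    - [[-6.8,5,-2],[0,0,0],0]
    - [[-6.8,5,-2],[0,0,0],0]
    - [[-6.8,5,-2],[0,0,0],0]

```text
clock: 1.85
tool_pos: [0.5371, 0.0232, 0.3382]
eef_rot: [0.706, 0.708, -0.0, -0.001]
contact_force: [0.4, -0.1, -0.2]
opening: 0.997
finger_force: 0.0
```

```bash
python3 - <<'E'
from h import *
s=snap('wrist','w1'); print(s['pose'])
snap('scene','s1')
cv2.imwrite('pics/w1b.png',cv2.resize(s['image'][:,:,::-1],None,fx=1.4,fy=1.4,interpolation=cv2.INTER_CUBIC))
E
```

```text
[[ 9.99994085e-01 -3.42686165e-03  2.95917055e-04  5.37028623e-01]
 [ 3.16120936e-03  9.49553168e-01  3.13590158e-01  1.05841955e-01]
 [-1.35561906e-03 -3.13587368e-01  9.49558384e-01  4.85189715e-01]
 [ 0.00000000e+00  0.00000000e+00  0.00000000e+00  1.00000000e+00]]
```

View pics/w1b.png

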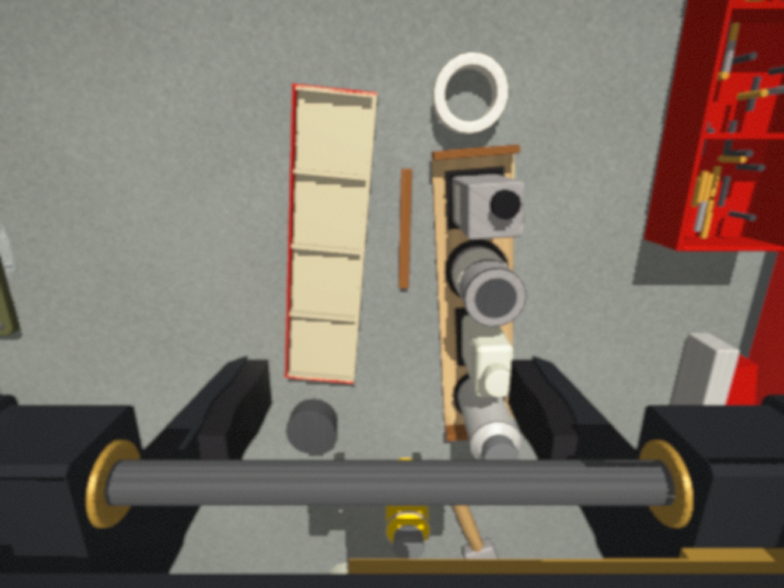

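The wrist view shows the tray at left (290-377, 85-383), the carrier at right (433-519, 147-440) and nothing standing between them except a flat stick at (405,230). I'll enlarge it for measurement.

```bash
python3 - <<'E'
from h import *
i=cv2.imread('pics/w1.png')[55:320,198:382]
cv2.imwrite('pics/c3.png',cv2.resize(i,None,fx=4,fy=4,interpolation=cv2.INTER_CUBIC)[:,:][:600])
cv2.imwrite('pics/c3.png',cv2.rotate(cv2.resize(i,None,fx=3,fy=3,interpolation=cv2.INTER_CUBIC),cv2.ROTATE_90_CLOCKWISE))
E
```

```text
(no output)
```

View pics/c3.png

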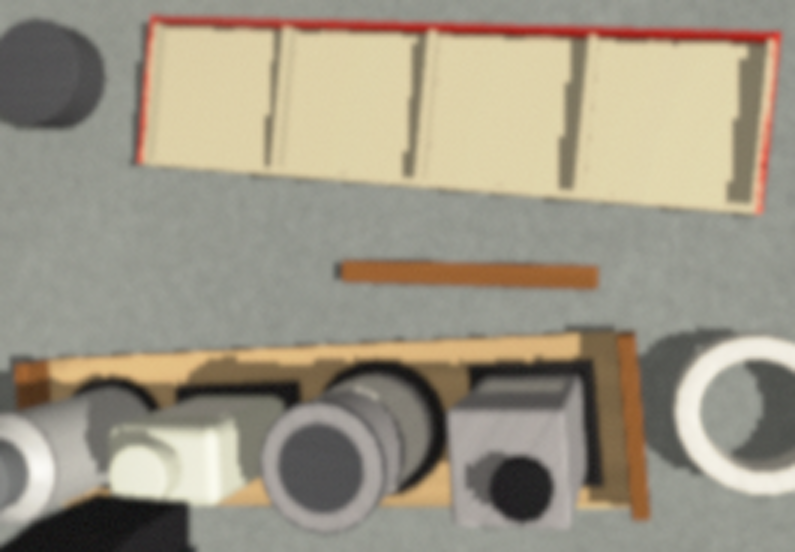

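```bash
cat > fit.py <<'E'
from h import *
from scipy.optimize import least_squares
np.set_printoptions(precision=4,suppress=True)
A=load('scene0');B=load('side0');C=load('w1')
sc=lambda x,y:(170+x/3.1-.3,145+y/3.1-.3)
sd=lambda x,y:(165+x/2.2-.3,120+y/2.2-.3)
w=lambda X,Y:(198+Y/3-.3,55+(795-X)/3-.3)
def fit(obs,x0):
    def W(p,l):
        c,s=np.cos(p[2]),np.sin(p[2]); return np.array([p[0]+c*l[0]-s*l[1],p[1]+s*l[0]+c*l[1],l[2]])
    def f(p): return np.concatenate([proj(s,W(p,l))-np.array(q) for s,l,q in obs])
    o=least_squares(f,x0,loss='soft_l1'); print(o.x); print(f(o.x).reshape(-1,2).round(1).tolist()); return o.x
fit([(C,(0,.039,.107),w(323,467)),(C,(-.023,.094,.111),w(449,408)),(C,(-.023,.140,.111),w(577,408)),(C,(.023,.140,.111),w(571,525)),(C,(.023,.094,.111),w(457,527)),
(C,(-.042,.167,.03),w(635,333)),(C,(.042,.167,.03),w(650,518)),(C,(0,-.039,.123),w(145,473))],[.63,-.06,.08])
fit([(C,(-.041,-.159,.016),w(152,17)),(C,(-.041,.159,.016),w(780,34)),(C,(.041,-.159,.016),w(137,163)),(C,(.041,.159,.016),w(760,213))]+
[(C,(s*.039,y,.016),w(*q)) for y,a,b in ((-.078,(284,27),(275,165)),(0,(428,30),(418,184)),(.078,(587,35),(575,190))) for s,q in ((-1,a),(1,b))],[.46,0,-.09])
E
python3 fit.py
```

```text
[ 0.6338 -0.0594  0.0799]
[[-0.7, -0.3], [0.2, 0.5], [-0.7, 3.5], [0.7, -1.7], [-0.6, 0.2], [0.2, -0.9], [0.5, -0.9], [0.3, 1.9]]
[ 0.4691  0.0012 -0.0923]
[[-0.1, 0.9], [-0.5, 0.5], [0.6, 0.1], [0.6, 0.1], [-1.0, -0.5], [2.3, 0.9], [-0.7, -1.0], [-0.2, 0.6], [-1.0, -1.6], [1.9, -0.2]]
```

```bash
python3 - <<'E'
from h import *
go((.6245,.0572,.20),.08); go((.6245,.0572,.064),.08)
E
```

```text
1.95 shift [ 3.35  8.76 13.82] turn [-0.08 -0.05 -4.39] F [ 0.4  0.8 -0.1] op 0.994
1.95 shift [ 3.34  8.78 27.42] turn [-0.08 -0.05 -4.39] F [ 0.4  0.8 -0.1] op 0.994
```

carry_out:
  rows:
    - [[3.4,8.8,13.8],[0,0,-4.4],0]
    - [[3.4,8.8,13.8],[0,0,-4.4],0]
    - [[3.4,8.8,13.8],[0,0,-4.4],0]
    - [[3.4,8.8,13.8],[0,0,-4.4],0]
    - [[3.4,8.8,13.8],[0,0,-4.4],0]
    - [[3.4,8.8,18.5],[0,0,-4.4],0]
    - [[3.4,8.8,23],[0,0,-4.4],0]
    - [[3.4,8.8,27.4],[0,0,-4.4],0]
    - [[3.4,8.8,27.4],[0,0,-4.4],0]
    - [[3.4,8.8,27.4],[0,0,-4.4],0]
  newtons: 25

```text
clock: 2.95
tool_pos: [0.6266, 0.0554, 0.067]
eef_rot: [0.679, 0.734, 0.0, 0.001]
contact_force: [-0.0, 0.5, 0.6]
opening: 1.002
finger_force: 0.0
```

carry_out:
  rows:
    - [[0,0,0],[0,0,0],0.3]
    - [[0,0,0],[0,0,0],0.4]
    - [[0,0,0],[0,0,0],0.6]
    - [[0,0,0],[0,0,0],0.7]
    - [[0,0,0],[0,0,0],0.7]
    - [[0,0,0],[0,0,0],0.7]

```text
clock: 3.55
tool_pos: [0.6259, 0.0557, 0.065]
eef_rot: [0.679, 0.734, -0.0, -0.0]
contact_force: [-1.4, 0.5, 3.5]
opening: 0.524
finger_force: 24.9
```

```bash
python3 - <<'E'
from h import *
go((.6245,.0572,.20),.08); go((.4583,-.1153,.20),-.092); go((.4583,-.1153,.060),-.092)
E
```

```text
3.55 shift [  0.16  -0.14 -13.5 ] turn [-0.02 -0.01 -0.15] F [-1.4  0.5  3.5] op 0.524
3.55 shift [-15.75 -18.04 -13.5 ] turn [-0.02 -0.01  9.7 ] F [-1.4  0.5  3.5] op 0.524
3.55 shift [-15.76 -18.03   0.5 ] turn [-0.02 -0.01  9.7 ] F [-1.4  0.5  3.5] op 0.524
```

carry_out:
  rows:
    - [[0,0,-3],[0,0,0],0.7]
    - [[0,0,-7],[0,0,0],0.7]
    - [[0,0,-11],[0,0,0],0.7]
    - [[0,0,-14.5],[0,0,0],0.7]
    - [[-3,-3.5,-14.5],[0,0,2],0.7]
    - [[-6,-7,-14.5],[0,0,4],0.7]
    - [[-9,-10.5,-14.5],[0,0,6],0.7]
    - [[-12,-14,-14.5],[0,0,8],0.7]
    - [[-15,-17,-14.5],[0,0,9.7],0.7]
    - [[-15.8,-18,-14.5],[0,0,9.7],0.7]
    - [[-15.8,-18,-14.5],[0,0,9.7],0.7]
    - [[-15.8,-18,-14.5],[0,0,9.7],0.7]

```text
clock: 4.75
tool_pos: [0.4601, -0.1147, 0.2096]
eef_rot: [0.738, 0.674, 0.001, 0.0]
contact_force: [0.1, 0.8, -3.3]
opening: 0.518
finger_force: 24.9
```

```bash
python3 - <<'E'
from h import *
go((.4583,-.1153,.061),-.092)
E
```

```text
4.75 shift [-0.09 -0.19 14.86] turn [ 0.06 -0.06  0.08] F [ 0.1  0.8 -3.3] op 0.518
```

carry_out:
  rows:
    - [[-0.1,-0.1,4],[0,0,0],0.7]
    - [[-0.1,-0.1,8],[0,0,0],0.7]
    - [[-0.1,-0.1,11.5],[0,0,0],0.7]
    - [[-0.1,-0.1,13.5],[0,0,0],0.7]
    - [[-0.1,-0.1,14.3],[0,0,0],0.7]
    - [[-0.1,-0.1,14.6],[0,0,0],0.7]
    - [[-0.1,-0.1,14.7],[0,0,0],0.7]
    - [[-0.1,-0.1,14.7],[0,0,0],0.7]
    - [[-0.1,-0.1,14.7],[0,0,0],0.7]

```text
clock: 5.65
tool_pos: [0.4585, -0.1167, 0.0636]
eef_rot: [0.739, 0.674, 0.001, 0.001]
contact_force: [-0.7, -0.6, -2.3]
opening: 0.52
finger_force: 24.9
```

```bash
python3 - <<'E'
from h import *
go((.4583,-.1153,.061),-.092)
s=snap('wrist','w2');a=s['image'][:,:,::-1]; b=snap('scene','s2')['image'][:,:,::-1]
c=snap('side','d2')['image'][:,:,::-1]
cv2.imwrite('pics/m2.png',np.hstack([cv2.resize(b[90:280,140:440],(400,253)),cv2.resize(c[100:390,160:460],(400,387))[:253+0]]))
cv2.imwrite('pics/m2.png',np.hstack([cv2.resize(a,(448,336)),c[54:390,140:492]]))
E
```

```text
5.65 shift [ 0.14 -0.03  0.26] turn [0.11 0.01 0.  ] F [-0.7 -0.6 -2.3] op 0.52
```

View pics/m2.png

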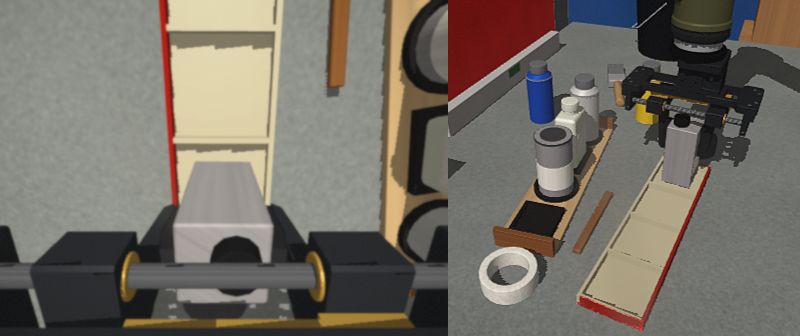

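The wrist and side views show the square can upright in the end compartment, centred in x, about 2 mm above the floor. I'll lower, release and retreat, and check where the yellow can stands.

carry_out:
  rows:
    - [[0,0,0.1],[0,0,0],0.7]
    - [[0,0,0.2],[0,0,0],0.7]
    - [[0,0,0.3],[0,0,0],0.7]
    - [[0,0,0.35],[0,0,0],0.7]
    - [[0,0,0.35],[0,0,0],0.7]

```text
clock: 6.3
tool_pos: [0.4577, -0.1167, 0.0598]
eef_rot: [0.739, 0.674, 0.0, 0.0]
contact_force: [-1.3, 0.7, 5.9]
opening: 0.519
finger_force: 24.9
```

```bash
python3 - <<'E'
from h import *
go((.4583,-.1153,.061),-.092)
print('yellow top/bottom', ray(load('scene0'),162,147,.118), ray(load('scene0'),168,193,.0), 'black disc',ray(load('scene0'),228,157,.02))
E
```

```text
6.3 shift [ 0.14  0.05 -0.12] turn [ 0.02 -0.01 -0.02] F [-1.3  0.7  5.9] op 0.519
yellow top/bottom [ 0.56913471 -0.28919222  0.118     ] [ 0.55871804 -0.30294789  0.        ] black disc [ 0.44558649 -0.21403752  0.02      ]
```

carry_out:
  rows:
    - [[0,0,-0.1],[0,0,0],0.4]
    - [[0,0,-0.1],[0,0,0],0]
    - [[0,0,-0.1],[0,0,0],0]
    - [[0,0,-0.1],[0,0,0],0]
    - [[0,0,-3],[0,0,0],0]
    - [[0,0,-7],[0,0,0],0]
    - [[0,0,-11],[0,0,0],0]
    - [[0,0,-15],[0,0,0],0]
    - [[0,0,-15],[0,0,0],0]

```text
clock: 7.2
tool_pos: [0.4604, -0.1174, 0.2133]
eef_rot: [0.739, 0.674, 0.003, 0.004]
contact_force: [0.8, -0.2, -0.5]
opening: 0.998
finger_force: 0.0
```

```bash
python3 - <<'E'
from h import *
go((.6307,-.0205,.20),.08); go((.6307,-.0205,.064),.08)
E
```

```text
7.2 shift [11.23 16.05  1.47] turn [ 0.52  0.09 -9.88] F [ 0.8 -0.2 -0.5] op 0.998
7.2 shift [11.24 15.92 15.07] turn [ 0.52  0.09 -9.88] F [ 0.8 -0.2 -0.5] op 0.998
```

carry_out:
  rows:
    - [[3.8,5.4,0.5],[0,0,-4],0]
    - [[7.6,10.8,0.5],[0,0,-8],0]
    - [[11.2,16.1,0.5],[0,0,-9.9],0]
    - [[11.2,16.1,0.5],[0,0,-9.9],0]
    - [[11.2,16.1,0.5],[0,0,-9.9],0]
    - [[11.2,16.1,5],[0,0,-9.9],0]
    - [[11.2,16.1,9.5],[0,0,-9.9],0]
    - [[11.2,16.1,13],[0,0,-9.9],0]
    - [[11.2,16.1,14.7],[0,0,-9.9],0]
    - [[11.2,16.1,14.7],[0,0,-9.9],0]
    - [[11.2,16.1,14.7],[0,0,-9.9],0]

```text
clock: 8.3
tool_pos: [0.6277, -0.0204, 0.0619]
eef_rot: [0.678, 0.735, -0.0, -0.0]
contact_force: [0.2, -1.3, 0.6]
opening: 0.999
finger_force: 0.0
```

carry_out:
  rows:
    - [[0,0,0],[0,0,0],0.2]
    - [[0,0,0],[0,0,0],0.35]
    - [[0,0,0],[0,0,0],0.5]
    - [[0,0,0],[0,0,0],0.6]
    - [[0,0,0],[0,0,0],0.6]
    - [[0,0,0],[0,0,0],0.6]
  newtons: 25

```text
clock: 8.9
tool_pos: [0.6299, -0.0198, 0.0631]
eef_rot: [0.678, 0.735, 0.001, 0.001]
contact_force: [2.5, 0.2, 3.2]
opening: 0.607
finger_force: 25.0
```

```bash
python3 - <<'E'
from h import *
go((.6307,-.0205,.20),.08); go((.4655,-.0376,.21),-.092); go((.4655,-.0376,.060),-.092)
E
```

```text
8.9 shift [ -0.08   0.12 -13.69] turn [0.19 0.01 0.05] F [2.5 0.2 3.2] op 0.607
8.9 shift [ -0.45 -16.48 -14.75] turn [ 0.19 -0.01  9.9 ] F [2.5 0.2 3.2] op 0.607
8.9 shift [ -0.44 -16.53   0.25] turn [ 0.19 -0.01  9.9 ] F [2.5 0.2 3.2] op 0.607
```

carry_out:
  rows:
    - [[0,0,-3],[0,0,0],0.6]
    - [[0,0,-7],[0,0,0],0.6]
    - [[0,0,-11],[0,0,0],0.6]
    - [[0,0,-14.5],[0,0,0],0.6]
    - [[0,-4,-14.5],[0,0,2],0.6]
    - [[-0.2,-8,-14.5],[0,0,5],0.6]
    - [[-0.3,-12,-14.5],[0,0,8],0.6]
    - [[-0.4,-15,-14.5],[0,0,9.9],0.6]
    - [[-0.4,-16.4,-14.5],[0,0,9.9],0.6]
    - [[-0.4,-16.4,-14.5],[0,0,9.9],0.6]
    - [[-0.4,-16.4,-14.5],[0,0,9.9],0.6]

```text
clock: 10.0
tool_pos: [0.4657, -0.037, 0.2071]
eef_rot: [0.739, 0.674, 0.0, 0.0]
contact_force: [0.4, 0.8, -2.9]
opening: 0.608
finger_force: 25.0
```

```bash
python3 - <<'E'
from h import *
go((.4655,-.0376,.059),-.092)
E
```

```text
10.0 shift [-0.06 -0.02 14.81] turn [ 0.01 -0.01  0.01] F [ 0.4  0.8 -2.9] op 0.608
```

carry_out:
  rows:
    - [[-0.1,0,4],[0,0,0],0.6]
    - [[-0.1,0,8],[0,0,0],0.6]
    - [[-0.1,0,11.5],[0,0,0],0.6]
    - [[-0.1,0,13.5],[0,0,0],0.6]
    - [[-0.1,0,14.3],[0,0,0],0.6]
    - [[-0.1,0,14.5],[0,0,0],0.6]
    - [[-0.1,0,14.6],[0,0,0],0.6]
    - [[-0.1,0,14.7],[0,0,0],0.6]
    - [[-0.1,0,14.8],[0,0,0],0.6]
    - [[-0.1,0,14.8],[0,0,0],0.6]
    - [[-0.1,0,14.8],[0,0,0],0.6]

```text
clock: 11.1
tool_pos: [0.4654, -0.0381, 0.0596]
eef_rot: [0.739, 0.674, 0.0, 0.0]
contact_force: [0.0, 0.4, -2.9]
opening: 0.609
finger_force: 25.0
```

Not yet touching, since the full weight is still on the gripper. I'll go a little lower.

carry_out:
  rows:
    - [[0,0,0.05],[0,0,0],0.6]
    - [[0,0,0.1],[0,0,0],0.6]
    - [[0,0,0.15],[0,0,0],0.6]
    - [[0,0,0.2],[0,0,0],0.6]
    - [[0,0,0.2],[0,0,0],0.6]

```text
clock: 11.6
tool_pos: [0.4652, -0.0382, 0.0579]
eef_rot: [0.739, 0.674, 0.0, 0.0]
contact_force: [-1.3, 0.0, 7.2]
opening: 0.607
finger_force: 25.0
```

Touching the floor. Release and retreat.

carry_out:
  rows:
    - [[0,0,-0.1],[0,0,0],0.4]
    - [[0,0,-0.1],[0,0,0],0]
    - [[0,0,-0.1],[0,0,0],0]
    - [[0,0,-0.1],[0,0,0],0]
    - [[0,0,-3],[0,0,0],0]
    - [[0,0,-7],[0,0,0],0]
    - [[0,0,-11],[0,0,0],0]
    - [[0,0,-15],[0,0,0],0]
    - [[0,0,-15],[0,0,0],0]
    - [[0,0,-15],[0,0,0],0]

```text
clock: 12.6
tool_pos: [0.4654, -0.038, 0.2077]
eef_rot: [0.739, 0.674, 0.001, 0.001]
contact_force: [-0.5, 0.0, -0.4]
opening: 1.002
finger_force: 0.0
```

```bash
python3 - <<'E'
from h import *
go((.6369,-.0983,.20),.08); go((.6369,-.0983,.064),.08)
s=snap('wrist','w3'); cv2.imwrite('pics/w3b.png',cv2.resize(s['image'][:,:,::-1],None,fx=1.4,fy=1.4))
E
```

```text
12.6 shift [-4.43 17.63  0.8 ] turn [ 0.1  -0.01 -9.84] F [-0.5  0.  -0.4] op 1.002
12.6 shift [-4.44 17.61 14.4 ] turn [ 0.1  -0.01 -9.84] F [-0.5  0.  -0.4] op 1.002
```

View pics/w3b.png

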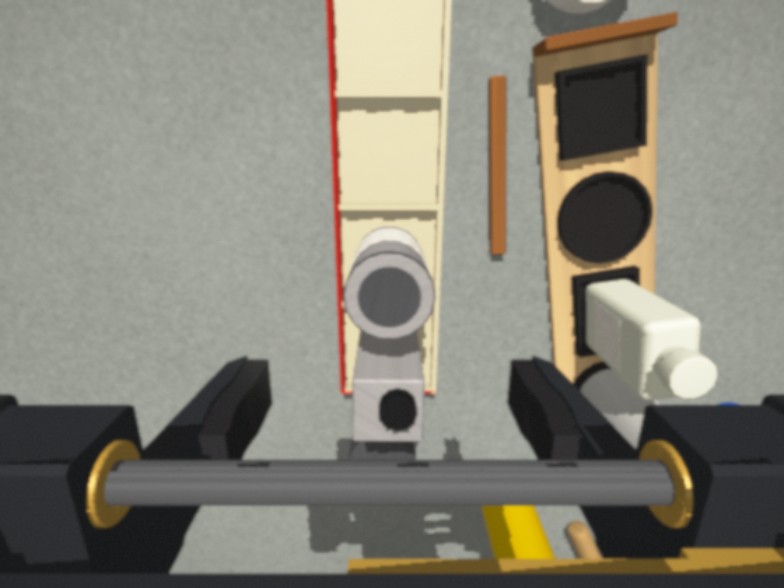

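The tin (388,290) and square can (388,400) stand centred in their compartments, and the flask (650,340) is still in its holder. The flask is next.

carry_out:
  rows:
    - [[-1,4.5,0.7],[0,0,-4],0]
    - [[-2,9,0.7],[0,0,-8],0]
    - [[-3.5,13.5,0.7],[0,0,-9.8],0]
    - [[-4.4,17.6,0.7],[0,0,-9.8],0]
    - [[-4.4,17.6,0.7],[0,0,-9.8],0]
    - [[-4.4,17.6,0.7],[0,0,-9.8],0]
    - [[-4.4,17.6,5],[0,0,-9.8],0]
    - [[-4.4,17.6,9],[0,0,-9.8],0]
    - [[-4.4,17.6,12.5],[0,0,-9.8],0]
    - [[-4.4,17.6,14.3],[0,0,-9.8],0]
    - [[-4.4,17.6,14.3],[0,0,-9.8],0]
    - [[-4.4,17.6,14.3],[0,0,-9.8],0]

```text
clock: 13.85
tool_pos: [0.6352, -0.0976, 0.0641]
eef_rot: [0.678, 0.735, -0.0, -0.001]
contact_force: [1.1, 0.8, 0.6]
opening: 0.999
finger_force: 0.0
```

carry_out:
  rows:
    - [[0,0,0],[0,0,0],0.3]
    - [[0,0,0],[0,0,0],0.5]
    - [[0,0,0],[0,0,0],0.65]
    - [[0,0,0],[0,0,0],0.8]
    - [[0,0,0],[0,0,0],0.8]
    - [[0,0,0],[0,0,0],0.8]
    - [[0,0,0],[0,0,0],0.8]
  newtons: 22

```text
clock: 14.55
tool_pos: [0.6366, -0.0981, 0.0643]
eef_rot: [0.679, 0.734, 0.0, 0.0]
contact_force: [-0.0, -0.4, -1.2]
opening: 0.413
finger_force: 21.8
```

```bash
python3 - <<'E'
from h import *
go((.4727,.0400,.21),-.092); go((.4727,.0400,.060),-.092)
E
```

```text
14.55 shift [ 15.06 -15.24 -14.58] turn [ 0.04 -0.01  9.79] F [-0.  -0.4 -1.2] op 0.413
14.55 shift [ 15.06 -15.25   0.42] turn [ 0.04 -0.01  9.79] F [-0.  -0.4 -1.2] op 0.413
```

carry_out:
  rows:
    - [[0,0,-3],[0,0,0],0.8]
    - [[0,0,-7],[0,0,0],0.8]
    - [[0,0,-11],[0,0,0],0.8]
    - [[0,0,-14.5],[0,0,0],0.8]
    - [[3,-3,-14.5],[0,0,2],0.8]
    - [[6,-6,-14.5],[0,0,4],0.8]
    - [[9,-9,-14.5],[0,0,6],0.8]
    - [[12,-12,-14.5],[0,0,8],0.8]
    - [[14.5,-14.5,-14.5],[0,0,9.8],0.8]
    - [[15.1,-15.2,-14.5],[0,0,9.8],0.8]
    - [[15.1,-15.2,-14.5],[0,0,9.8],0.8]
    - [[15.1,-15.2,-14.5],[0,0,9.8],0.8]

```text
clock: 15.75
tool_pos: [0.4742, 0.0397, 0.2094]
eef_rot: [0.739, 0.674, 0.0, 0.001]
contact_force: [0.7, -0.9, -2.1]
opening: 0.407
finger_force: 21.8
```

```bash
python3 - <<'E'
from h import *
go((.4727,.0400,.060),-.092)
E
```

```text
15.75 shift [ 0.03 -0.18 14.94] turn [ 0.1   0.02 -0.04] F [ 0.7 -0.9 -2.1] op 0.407
```

carry_out:
  rows:
    - [[0,-0.1,4],[0,0,0],0.8]
    - [[0,-0.1,8],[0,0,0],0.8]
    - [[0,-0.1,11.5],[0,0,0],0.8]
    - [[0,-0.1,13.5],[0,0,0],0.8]
    - [[0,-0.1,14.3],[0,0,0],0.8]
    - [[0,-0.1,14.6],[0,0,0],0.8]
    - [[0,-0.1,14.7],[0,0,0],0.8]
    - [[0,-0.1,14.8],[0,0,0],0.8]
    - [[0,-0.1,14.8],[0,0,0],0.8]
    - [[0,-0.1,14.8],[0,0,0],0.8]

```text
clock: 16.75
tool_pos: [0.4724, 0.0406, 0.0619]
eef_rot: [0.739, 0.674, 0.001, 0.0]
contact_force: [0.4, -0.2, -2.9]
opening: 0.408
finger_force: 21.8
```

carry_out:
  rows:
    - [[0,0,0.05],[0,0,0],0.8]
    - [[0,0,0.1],[0,0,0],0.8]
    - [[0,0,0.15],[0,0,0],0.8]
    - [[0,0,0.2],[0,0,0],0.8]
    - [[0,0,0.23],[0,0,0],0.8]
    - [[0,0,0.23],[0,0,0],0.8]

```text
clock: 17.35
tool_pos: [0.4719, 0.0405, 0.0592]
eef_rot: [0.739, 0.674, 0.0, 0.0]
contact_force: [0.1, 1.3, 2.0]
opening: 0.41
finger_force: 21.7
```

The force changed sign, so the flask is on the floor. Release and retreat.

carry_out:
  rows:
    - [[0,0,0],[0,0,0],0.5]
    - [[0,0,0],[0,0,0],0.2]
    - [[0,0,0],[0,0,0],0]
    - [[0,0,0],[0,0,0],0]
    - [[0,0,0],[0,0,0],0]
    - [[0,0,-3],[0,0,0],0]
    - [[0,0,-7],[0,0,0],0]
    - [[0,0,-11],[0,0,0],0]
    - [[0,0,-15],[0,0,0],0]
    - [[0,0,-15],[0,0,0],0]
    - [[0,0,-15],[0,0,0],0]

```text
clock: 18.45
tool_pos: [0.4721, 0.0407, 0.2094]
eef_rot: [0.739, 0.674, 0.001, 0.0]
contact_force: [-0.6, -0.5, -1.3]
opening: 1.002
finger_force: 0.0
```

```bash
python3 - <<'E'
from h import *
go((.6431,-.176,.20),.08); go((.6431,-.176,.070),.08)
E
```

```text
18.45 shift [-20.01  19.01   0.96] turn [ 0.09 -0.03 -9.84] F [-0.6 -0.5 -1.3] op 1.002
18.45 shift [-20.02  18.99  13.96] turn [ 0.09 -0.03 -9.84] F [-0.6 -0.5 -1.3] op 1.002
```

```bash
python3 - <<'E'
from h import *
print('blue', ray(load('scene0'),162,278,.0),ray(load('scene0'),151,226,.118))
E
```

```text
blue [ 0.7619768  -0.22799053  0.        ] [ 0.76086635 -0.22395037  0.118     ]
```

carry_out:
  rows:
    - [[-3.5,3.3,0.5],[0,0,-3],0]
    - [[-7,6.6,0.5],[0,0,-6],0]
    - [[-10.5,9.9,0.5],[0,0,-9.8],0]
    - [[-14,13.2,0.5],[0,0,-9.8],0]
    - [[-17.5,16.5,0.5],[0,0,-9.8],0]
    - [[-20,19,0.5],[0,0,-9.8],0]
    - [[-20,19,0.5],[0,0,-9.8],0]
    - [[-20,19,0.5],[0,0,-9.8],0]

```text
clock: 19.25
tool_pos: [0.6413, -0.176, 0.2012]
eef_rot: [0.679, 0.734, -0.001, -0.002]
contact_force: [-0.6, 0.0, -0.4]
opening: 0.997
finger_force: 0.0
```

carry_out:
  rows:
    - [[0,0.1,4],[0,0,0],0]
    - [[0,0.1,8],[0,0,0],0]
    - [[0,0.1,11],[0,0,0],0]
    - [[0,0.1,12.5],[0,0,0],0]
    - [[0,0.1,13.1],[0,0,0],0]
    - [[0,0.1,13.1],[0,0,0],0]
    - [[0,0.1,13.1],[0,0,0],0]

```text
clock: 19.95
tool_pos: [0.6446, -0.1761, 0.0744]
eef_rot: [0.679, 0.735, 0.001, 0.001]
contact_force: [-0.6, 0.3, -1.3]
opening: 0.998
finger_force: 0.0
```

carry_out:
  rows:
    - [[0,0,0],[0,0,0],0.2]
    - [[0,0,0],[0,0,0],0.35]
    - [[0,0,0],[0,0,0],0.5]
    - [[0,0,0],[0,0,0],0.65]
    - [[0,0,0],[0,0,0],0.65]
    - [[0,0,0],[0,0,0],0.65]
  newtons: 25

```text
clock: 20.55
tool_pos: [0.6441, -0.1761, 0.0731]
eef_rot: [0.679, 0.734, 0.0, 0.0]
contact_force: [1.1, -0.3, 0.3]
opening: 0.554
finger_force: 25.0
```

```bash
python3 - <<'E'
from h import *
go((.4799,.1177,.21),-.092); go((.4799,.1177,.066),-.092)
E
```

```text
20.55 shift [ 30.58 -14.04 -13.7 ] turn [ 0.04 -0.    9.8 ] F [ 1.1 -0.3  0.3] op 0.554
20.55 shift [ 30.58 -14.05   0.7 ] turn [ 0.04 -0.    9.8 ] F [ 1.1 -0.3  0.3] op 0.554
```

carry_out:
  rows:
    - [[0,0,-3],[0,0,0],0.65]
    - [[0,0,-7],[0,0,0],0.65]
    - [[0,0,-11],[0,0,0],0.65]
    - [[0,0,-14.5],[0,0,0],0.65]
    - [[3,-1.4,-14.5],[0,0,1],0.65]
    - [[7,-3.2,-14.5],[0,0,2.5],0.65]
    - [[11,-5.1,-14.5],[0,0,4],0.65]
    - [[15,-6.9,-14.5],[0,0,6],0.65]
    - [[19,-8.8,-14.5],[0,0,8],0.65]
    - [[23,-10.6,-14.5],[0,0,9],0.65]
    - [[27,-12.5,-14.5],[0,0,9.8],0.65]
    - [[30.6,-14,-14.5],[0,0,9.8],0.65]

```text
clock: 21.75
tool_pos: [0.4778, 0.1197, 0.2176]
eef_rot: [0.739, 0.674, -0.001, -0.001]
contact_force: [0.2, 0.4, -3.0]
opening: 0.558
finger_force: 25.0
```

carry_out:
  rows:
    - [[0,0,0],[0,0,0],0.65]
    - [[0,0,0],[0,0,0],0.65]
    - [[0,0,0],[0,0,0],0.65]

```text
clock: 22.05
tool_pos: [0.4805, 0.1166, 0.2179]
eef_rot: [0.739, 0.673, -0.0, 0.0]
contact_force: [0.5, -0.3, -2.9]
opening: 0.557
finger_force: 25.0
```

```bash
python3 - <<'E'
from h import *
go((.4799,.1177,.068),-.092)
E
```

```text
22.05 shift [ 0.12 -0.07 14.99] turn [ 0.02  0.05 -0.1 ] F [ 0.5 -0.3 -2.9] op 0.557
```

carry_out:
  rows:
    - [[0.1,0,4],[0,0,0],0.65]
    - [[0.1,0,8],[0,0,0],0.65]
    - [[0.1,0,11.5],[0,0,0],0.65]
    - [[0.1,0,13.5],[0,0,0],0.65]
    - [[0.1,0,14.3],[0,0,0],0.65]
    - [[0.1,0,14.6],[0,0,0],0.65]
    - [[0.1,0,14.7],[0,0,0],0.65]
    - [[0.1,0,14.8],[0,0,0],0.65]
    - [[0.1,0,14.8],[0,0,0],0.65]
    - [[0.1,0,14.8],[0,0,0],0.65]

```text
clock: 23.05
tool_pos: [0.4805, 0.1191, 0.0706]
eef_rot: [0.739, 0.674, 0.001, 0.0]
contact_force: [0.1, -0.4, -2.5]
opening: 0.56
finger_force: 25.0
```

carry_out:
  rows:
    - [[0,0,0.05],[0,0,0],0.65]
    - [[0,0,0.1],[0,0,0],0.65]
    - [[0,0,0.15],[0,0,0],0.65]
    - [[0,0,0.15],[0,0,0],0.65]

```text
clock: 23.45
tool_pos: [0.48, 0.119, 0.0684]
eef_rot: [0.739, 0.674, -0.0, -0.0]
contact_force: [-0.2, 0.0, -3.6]
opening: 0.561
finger_force: 25.0
```

carry_out:
  rows:
    - [[0,0,0.05],[0,0,0],0.65]
    - [[0,0,0.1],[0,0,0],0.65]
    - [[0,0,0.12],[0,0,0],0.65]
    - [[0,0,0.12],[0,0,0],0.65]

```text
clock: 23.85
tool_pos: [0.4802, 0.119, 0.0679]
eef_rot: [0.739, 0.674, 0.0, 0.0]
contact_force: [-1.1, -0.1, 6.0]
opening: 0.56
finger_force: 25.0
```

Contact with the floor. Release, retreat up and look.

carry_out:
  rows:
    - [[0,0,0],[0,0,0],0.3]
    - [[0,0,0],[0,0,0],0]
    - [[0,0,0],[0,0,0],0]
    - [[0,0,0],[0,0,0],0]
    - [[0,0,-3],[0,0,0],0]
    - [[0,0,-7],[0,0,0],0]
    - [[0,0,-11],[0,0,0],0]
    - [[0,0,-15],[0,0,0],0]
    - [[0,0,-20],[0,0,0],0]
    - [[0,0,-23],[0,0,0],0]
    - [[0,0,-23],[0,0,0],0]
    - [[0,0,-23],[0,0,0],0]

```text
clock: 25.05
tool_pos: [0.4799, 0.1191, 0.2973]
eef_rot: [0.739, 0.674, 0.0, -0.0]
contact_force: [-0.2, 0.1, -0.4]
opening: 0.999
finger_force: 0.0
```

```bash
python3 - <<'E'
from h import *
a=snap('scene','s9')['image'][90:280,140:440,::-1];b=snap('side','d9')['image'][54:390,140:492,::-1]
cv2.imwrite('pics/m9.png',np.hstack([cv2.copyMakeBorder(cv2.resize(a,(448,284)),0,52,0,0,0),b]))
E
```

```text
(no output)
```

View pics/m9.png

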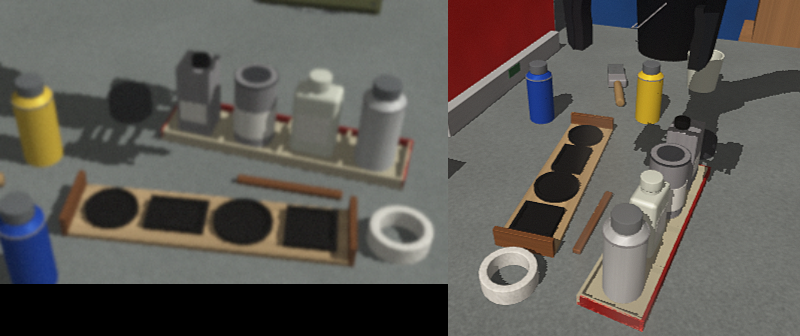

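All four stand upright in the tray, one per compartment. From robot right to left in the left panel they are square (198,95), tin (255,105), flask (318,110) and spray (382,125). All the holders are empty.

```bash
python3 -c "
from plant import r
print(r.finish_job())"
```

```text
the job is handed in; nothing more can be done
None
```

All four containers stand upright and released in the tray in reversed order (robot left to right: spray can, flask, tin, square can), and the job was handed in at about 25 s of robot time.

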